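Reload the tape rewinder's arbor with spacers in size order

ROBOT

A 7-joint arm with a two-finger parallel gripper is mounted at the origin on the work surface. World frame = base frame: x ahead of the robot, y to its left, z up, the work surface at z = 0. Lengths are in m, angles in degrees, forces in N, time in s.
With the tool pointing down it reaches from about 0.425 to 0.875 m from the base axis. Payload 4.7 kg.
Tool frame: the origin (TCP) lies midway between the tips of the shut fingers; the grasp point (between the pads) lies 19 mm behind it; z points along the fingers, y is the direction in which the jaws open and shut (so a half turn about z gives the same grasp; the last joint's range is limited). The gripper opens to 87 mm and grips with 3 to 60 N. Pads are 19 mm wide; open, the fingers measure 117 mm over their backs; the gripper's body (75 mm by 190 mm) begins 51 mm behind the grasp point.
Start: joints at [65.896, 18.392, -4.016, 83.108, 1.295, 78.541, -3.26], TCP at [0.274, -0.59, 0.223] pointing down, gripper open.
Joint ranges: [-163.93, 163.93], [-17.29, 119.83], [-79.2, 71.16], [3.27, 140.29], [-89.18, 269.18], [5.43, 117.66], [-154.24, 154.24]. Speed limits (degrees/s): [147.25, 147.25, 180, 180, 180, 180, 180].

INTERFACE

Orientations are given as [roll, pitch, yaw] about the fixed x, y, z axes, in that order (R = Rz(yaw) Ry(pitch) Rx(roll)).
In Python, from cell import env gives the robot as it stands.
- The arm moves only by the tool apply_moves, never from a script. Its argument "targets" is a list of rows, each a list of 2 entries, a list of its own where there are three numbers: the shift along the world's x, y, z in mm, then the turn, a rotation vector about the world's x, y, z in rad. A call has 1 to 8 rows; each row is the pose to reach, as a shift and turn from the pose commanded when the call began; what a row does not reach only later rows make up. A row lasts 1/10 s, in which the tool goes at most 50 mm and 8.59 degrees, less where a joint would pass 70% of its speed; a pose out of reach is approached as far as the arm can. A call with a gripper value outside its range is refused whole. "hand" is the finger opening in mm, from 0 to 87, set as the call begins (left out, the last holds). The fingers move at their own pace and stop on an object; "squeeze" is the grip in N (left out, the last holds). Time passes only in rows, so rows that repeat a pose let the fingers close. It gives the time, the measured TCP pose, the force and the opening at its end, in the units of the state.
- env.get_obs(): the state, without advancing time (a new reading comes with each control period).
- env.read_camera(name): name is "scene" or "top" or "wrist"; returns a dict with "image" (420x560x3 uint8, red, green, blue), "camera_matrix" (3x3 intrinsics, pixels), "k1" (the pictures are not rectified: a ray, as slopes to the right and down, at radius r is drawn at 1 + k1 r^2 times it, then the intrinsics apply), "camera_from_world" (4x4, takes a point from world to camera coordinates); the wrist camera has in their place "mount" (4x4, takes a point from camera to tool coordinates, whose origin is the TCP and whose axes are the flange's). Camera axes: x right, y down, z forward; pixel columns grow to the right and rows downward; lengths in m; the calibration is good to about 2 mm. A picture is of the moment at which its call begins: read the wrist's pose just before it. There is no depth.
- env.sign_off(): hands the job in, once; it reports no verdict.
Trained networks look in a picture, given as the dict that the camera call returned (one of the last four; its "shot" number tells which), for a name from the list of things; names that differ only in an ending like _2 or _b are one class to them, and where a whole thing is asked for, a point or a joint stands for the part that bears it (a point fixed in the world has none). Each returns a list of dicts, best first, with "conf" (0 to 1); they miss things now and then, are a little off and sometimes report something else, mostly with a low value. They report only what shows in the picture. A call takes as long as a camera call. They do not tell look-alikes from the thing itself.
- env.regions_of(picture, target): "region" (420x560 bool, what is visible of it) and "rect" ([left, top, right, bottom] in pixels, round what is visible of it).
The state is a dict: "time_s": time; "qpos": joint angles; "joint_velocities": joint speeds; "effort": joint torques, N m; "tool_pos": TCP position; "tool_rot": TCP orientation; "force": force on the tool from outside, world axes, zero at the start; "wrist_torque": the same for the moment, N m; "grip_width": finger opening in m.
Only numpy, scipy, OpenCV 4.12 (cv2) and the standard library are available. Lean on these libraries where they do the work, as an engineer would, in place of code of your own. Each camera call takes 0.05 s, during which the arm holds its last target. There are 200 camera calls.

TASK

Change over the tape rewinder: take the red lock collar off the upright arbor and put the empty black core into the blue returns tray. Then thread every coloured flanged spacer that is lying on the bench onto the arbor, hub up, one by one from the widest to the narrowest so that the widest is at the bottom, each fully down, and finally put the red collar back on the arbor, resting on top of the spacers. Leave everything else on the bench standing where it is.

Things in the scene. Friction and masses are not known exactly. Their poses are not given: they have to be found in the camera images.
- arbor_seat (a point): Seat of the tape rewinder's upright steel arbor: the point on the arbor's axis where the lowest spacer's underside rests, 25 mm above the bench. The arbor is a fixed rod, 16 mm in diameter, standing 90 mm above this seat, its last 12 mm tapering to 6 mm; the seat is a boss 38 mm in diameter. z points up along the arbor; y points to the rest pad along the grey base plate (100 mm wide, 225 mm long, 15 mm thick, reaching from 60 mm behind the arbor to 165 mm ahead of it in y).
- arbor_tip (a point): Top end of the arbor, on its axis, 115 mm above the bench.
- rest_pad (a point): Centre of the black round rubber spot (60 mm) on the top of the base plate, 15 mm above the bench, 130 mm from the arbor: a clear place where the collar may be parked while loading.
- collar: Red knurled lock collar: plain ring 44 mm outside, 20 mm bore right through, 24 mm high, 80 g; it slides freely, no thread. Origin: centre of its underside, z along its axis. At the start it is on the arbor on top of the empty core.
- core: Empty black tape core on the arbor, under the collar at the start: tube 56 mm outside, 24 mm bore, with a flange 80 mm wide and 6 mm thick at its foot, 55 mm high in all, 100 g. Origin: centre of its underside, z up along its axis.
- core_mid (a point): Middle of the core, on its axis, 27.5 mm above its underside.
- tray_in (a point): Centre of the inner floor (5 mm above the bench) of the blue returns tray, which is fixed; inside 170 mm along its x and 150 mm along its y, rim 30 mm above the bench.
- spacer_blue: Blue flanged spacer, may be absent: a flat disc 104 mm across and 6 mm thick with a round hub 40 mm across rising another 12 mm above it (18 mm in all), 20 mm bore right through, about 84 g. Lies on the bench hub up. Origin: centre of its underside, z up through the hub. It slides down the arbor under its own weight; threaded spacers pile up at 18 mm each.
- spacer_green: Green flanged spacer, may be absent: a flat disc 93 mm across and 6 mm thick with a round hub 40 mm across rising another 12 mm above it (18 mm in all), 20 mm bore right through, about 73 g. Lies on the bench hub up. Origin: centre of its underside, z up through the hub. It slides down the arbor under its own weight; threaded spacers pile up at 18 mm each.
- spacer_yellow: Yellow flanged spacer, may be absent: a flat disc 82 mm across and 6 mm thick with a round hub 40 mm across rising another 12 mm above it (18 mm in all), 20 mm bore right through, about 64 g. Lies on the bench hub up. Origin: centre of its underside, z up through the hub. It slides down the arbor under its own weight; threaded spacers pile up at 18 mm each.
- spacer_orange: Orange flanged spacer, may be absent: a flat disc 71 mm across and 6 mm thick with a round hub 40 mm across rising another 12 mm above it (18 mm in all), 20 mm bore right through, about 55 g. Lies on the bench hub up. Origin: centre of its underside, z up through the hub. It slides down the arbor under its own weight; threaded spacers pile up at 18 mm each.
- spacer_white: White flanged spacer, may be absent: a flat disc 60 mm across and 6 mm thick with a round hub 40 mm across rising another 12 mm above it (18 mm in all), 20 mm bore right through, about 48 g. Lies on the bench hub up. Origin: centre of its underside, z up through the hub. It slides down the arbor under its own weight; threaded spacers pile up at 18 mm each.
- pink_bottle: Pink bottle, 48 mm across, 140 mm high; not part of the job. Origin: centre of its underside.
- flux_can: Small can, 40 mm across, 60 mm high, standing among the spacers; not part of the job. Origin: centre of its underside.
- solder_spool: Aluminium spool standing on end, 56 mm across, 50 mm high; not part of the job. Origin: centre of its underside.
- screwdriver: Screwdriver with a red handle lying on the bench, 170 mm long, along its x; not part of the job. Origin: on its axis.
Not all that is in view belongs to the job. Several things have the shape of the spacer_orange; the one meant has the colours described above.

How it is judged:
By the outcome, as a careful person would: the job done as asked, in the order asked, and still so for the second after the job is handed in, with the robot touching nothing.
Of spacer_blue, spacer_green, spacer_yellow, spacer_orange, spacer_white only 2 to 4 are there at a start; the rules pass over those that are not, and their reading is None.
At some moment in a run one of spacer_blue, spacer_green, spacer_yellow, spacer_orange, spacer_white may be knocked a few centimetres aside while the robot is not near it.
It also fails if it takes over 210 s, if anything falls off the work surface, if the arm or the gripper's body presses on something with over 40 N, if the wrist force passes 120 N, or if a joint passes its speed limit or range.

## Working session

There is one attempt and no reset: what is moved stays moved. The work goes in short steps, Python scripts to look and compute and a tool call to move; the robot and the scene stay as the last step left them, time stands still between calls to the robot, and variables do not carry over. Pictures are saved under pics/ and viewed, about 12 in all and at most 16, crops included, and the job is handed in when it is done.

Besides the shell and the picture viewer there is one more tool, called after ">>>" as name(argument=value, ...) on one line, values as JSON. apply_moves: Moves the arm, as the interface text tells. Its arguments: {"type":"object","properties":{"targets":{"type":"array","items":{"type":"array"}},"hand":{"type":"number"},"squeeze":{"type":"number"}},"required":["targets"]}

```bash
mkdir -p pics; ls
python3 - <<'E'
from cell import env
import cv2
o=env.get_obs(); print({k:o[k] for k in('time_s','tool_pos','tool_rot','grip_width','force')})
for n in('scene','top'):
    p=env.read_camera(n); cv2.imwrite(f'pics/{n}0.png',cv2.cvtColor(p['image'],cv2.COLOR_RGB2BGR))
    print(n,p['camera_matrix'],p['k1'],p['camera_from_world'])
E
```

```text
pics
{'time_s': 0.0, 'tool_pos': array([ 0.27353528, -0.58903351,  0.22147231]), 'tool_rot': array([-1.79891669e+02,  5.90674165e-03,  2.49142635e+01]), 'grip_width': 0.08696552519740734, 'force': array([-0.94550937,  0.44472542, -0.22095659])}
scene [[470.33035301   0.         280.19505457]
 [  0.         470.33035301 213.49050669]
 [  0.           0.           1.        ]] 0.03157331272207679 [[ 0.66335407  0.74818012  0.01370728 -0.35026525]
 [ 0.55703022 -0.48147875 -0.6766798  -0.21368352]
 [-0.49967861  0.45651367 -0.73614982  1.57496083]
 [ 0.          0.          0.          1.        ]]
top [[437.00430114   0.         275.67137945]
 [  0.         437.00430114 201.32777937]
 [  0.           0.           1.        ]] 0.028448748916232364 [[ 1.71478011e-02 -9.99852862e-01 -4.55368984e-04 -1.13411777e-02]
 [-9.76260245e-01 -1.66448239e-02 -2.15960378e-01  5.36042354e-01]
 [ 2.15921022e-01  4.14780423e-03 -9.76402022e-01  1.10329202e+00]
 [ 0.00000000e+00  0.00000000e+00  0.00000000e+00  1.00000000e+00]]
```

View pics/scene0.png

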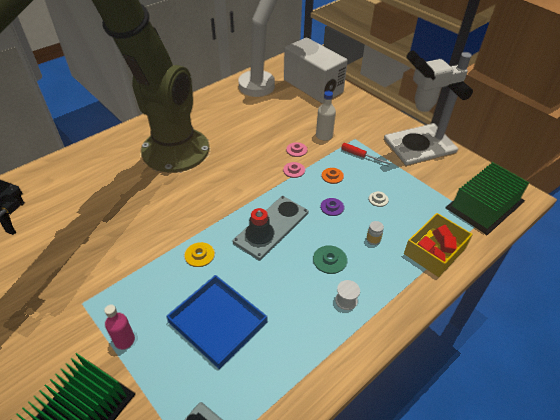

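View pics/top0.png

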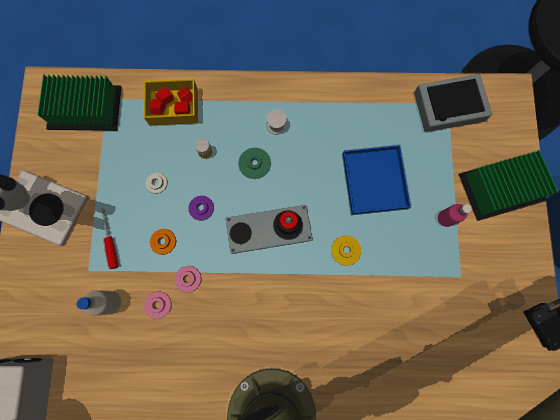

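The scene view shows yellow (200,253), green (330,259), orange (333,175) and white (379,198) spacers. There is no blue one. The look-alikes are purple (332,206) and two pink (297,149 and 294,170). The collar and core are at (259,222), and the tray is at (217,318). In the top view: green (255,163), yellow (346,250), orange (163,241), white (156,183), arbor (288,222), pad (240,233), tray (377,180).

```bash
cat > h.py <<'E'
import numpy as np, cv2
from scipy.spatial.transform import Rotation as R
from cell import env
def snap(n):
    o=env.get_obs(); p=env.read_camera(n)
    if n=='wrist':
        T=np.eye(4); T[:3,:3]=R.from_euler('xyz',o['tool_rot'],degrees=True).as_matrix(); T[:3,3]=o['tool_pos']
        p['wfc']=T@np.array(p['mount'])
    else: p['wfc']=np.linalg.inv(p['camera_from_world'])
    return p
def save(p,f): cv2.imwrite('pics/'+f,cv2.cvtColor(p['image'],cv2.COLOR_RGB2BGR))
def world(p,uv,z):
    uv=np.atleast_2d(np.asarray(uv,float)); K=np.array(p['camera_matrix'])
    d=(uv-K[:2,2])/[K[0,0],K[1,1]]; s=d.copy()
    for _ in range(20): s=d/(1+p['k1']*(s**2).sum(1,keepdims=True))
    r=np.c_[s,np.ones(len(s))]@p['wfc'][:3,:3].T; c=p['wfc'][:3,3]
    return c+r*((z-c[2])/r[:,2:3])
def pix(p,X):
    T=np.linalg.inv(p['wfc']); c=np.atleast_2d(X)@T[:3,:3].T+T[:3,3]; s=c[:,:2]/c[:,2:]
    s=s*(1+p['k1']*(s**2).sum(1,keepdims=True)); K=np.array(p['camera_matrix'])
    return s*[K[0,0],K[1,1]]+K[:2,2]
def circ(p,mask,z):
    """centre, radius (mm) of outline of mask put on plane z"""
    c=max(cv2.findContours(mask.astype(np.uint8),cv2.RETR_EXTERNAL,cv2.CHAIN_APPROX_NONE)[0],key=len)[:,0]
    w=world(p,cv2.convexHull(c.astype(np.int32))[:,0],z)[:,:2]*1000
    A=np.c_[2*w,np.ones(len(w))]; s=np.linalg.lstsq(A,(w**2).sum(1),rcond=None)[0]
    return s[:2],np.sqrt(s[2]+s[:2]@s[:2])
def find(p,n,z):
    out=[]
    for r in env.regions_of(p,n):
        m=np.array(r['region'])
        if m.sum()<20: continue
        c,rad=circ(p,m,z); col=p['image'][m].mean(0)
        out.append((r['conf'],c.round(1),round(rad,1),np.round(r['rect']),col.round()))
    return out
E
python3 - <<'E'
from h import *
for cam in('top','scene'):
    p=snap(cam)
    for n,z in(('spacer_blue',.006),('spacer_green',.006),('spacer_yellow',.006),('spacer_orange',.006),('spacer_white',.006),('collar',.104),('core',.05),('flux_can',.03),('solder_spool',.05),('pink_bottle',.07)):
        print(cam,n)
        for f in find(p,n,z)[:6]: print('   ',*f)
    for n,uvs,z in (('padtop',(240,233) if cam=='top' else (290,209),.015),('tray',(377,180) if cam=='top' else (217,321),.005)):
        print(n,world(p,uvs,z))
    if cam=='top':
        print('plate corners',world(p,[(227,219),(305,206),(312,239),(231,252)],.015)[:,:2].round(3).tolist())
        print('tray rim',world(p,[(344,150),(402,147),(409,209),(353,213)],.03)[:,:2].round(3).tolist())
    hsv=cv2.cvtColor(p['image'],cv2.COLOR_RGB2HSV); 
    cv2.imwrite(f'pics/crop_{cam}.png',cv2.resize(cv2.cvtColor(p['image'],cv2.COLOR_RGB2BGR)[(130 if cam=='top' else 130):(280 if cam=='top' else 280),(130 if cam=='top' else 180):(330 if cam=='top' else 400)],None,fx=3.6,fy=3.6,interpolation=cv2.INTER_CUBIC))
E
```

```text
top spacer_blue
top spacer_green
    0.75 [657.9  61.7] 45.3 [239. 148. 270. 181.] [51. 92. 68.]
    0.71 [785.1   1.1] 36.4 [265. 110. 285. 135.] [142. 135. 130.]
    0.6 [482.9 -36.7] 40.6 [272. 210. 305. 236.] [31. 28. 29.]
top spacer_yellow
    0.78 [ 414.7 -194.3] 38.5 [335. 235. 364. 267.] [173. 136.  10.]
top spacer_orange
    0.84 [431.7 304.1] 34.5 [152. 229. 173. 253.] [167.  87.  12.]
    0.71 [525.7 205.2] 35.6 [187. 196. 214. 222.] [ 95.  53. 115.]
    0.61 [264.6 305.3] 34.6 [146. 290. 170. 318.] [167.  97. 117.]
    0.55 [333.  231.2] 33.4 [173. 267. 199. 291.] [169.  98. 119.]
top spacer_white
    0.63 [595.  333.2] 29.0 [148. 171. 168. 194.] [152. 151. 137.]
top collar
top core
    0.61 [475.9 -34.2] 38.4 [275. 210. 304. 238.] [34. 27. 27.]
    0.55 [ 603.4 -271.3] 110.2 [343. 144. 410. 215.] [ 21.  62. 123.]
top flux_can
    0.79 [690.9 203.2] 25.9 [194. 139. 216. 161.] [122. 112.  99.]
    0.3 [ 412.2 -189.9] 39.5 [330. 237. 363. 268.] [170. 136.  16.]
top solder_spool
    0.9 [765.7   1. ] 33.5 [268. 109. 287. 136.] [142. 134. 128.]
top pink_bottle
    0.6 [ 512. 
[... 1271 characters left out ...]
 47. 46.]
scene core
    0.94 [490.5 -39.3] 43.9 [248. 220. 273. 245.] [43. 48. 46.]
    0.41 [ 450.2 -210.2] 38.3 [183. 243. 214. 267.] [201. 158.  15.]
scene flux_can
    0.63 [689.4 202.5] 35.7 [366. 220. 385. 246.] [130. 126. 110.]
    0.3 [435.8  -0.7] 31.6 [248. 207. 271. 226.] [141.  55.  50.]
scene solder_spool
    0.66 [785.1  -9.8] 36.8 [336. 280. 361. 309.] [162. 161. 154.]
    0.4 [499.3  -5.7] 109.7 [233. 193. 307. 261.] [108. 119. 114.]
scene pink_bottle
    0.87 [ 512.6 -466.8] 52.4 [107. 305. 138. 349.] [123.  65.  84.]
    0.59 [ 643.9 -290.6] 108.3 [168. 278. 269. 371.] [ 33.  75. 145.]
padtop [[0.46186273 0.09675917 0.015     ]]
tray [[ 0.61353119 -0.27965434  0.005     ]]
```

View pics/crop_top.png

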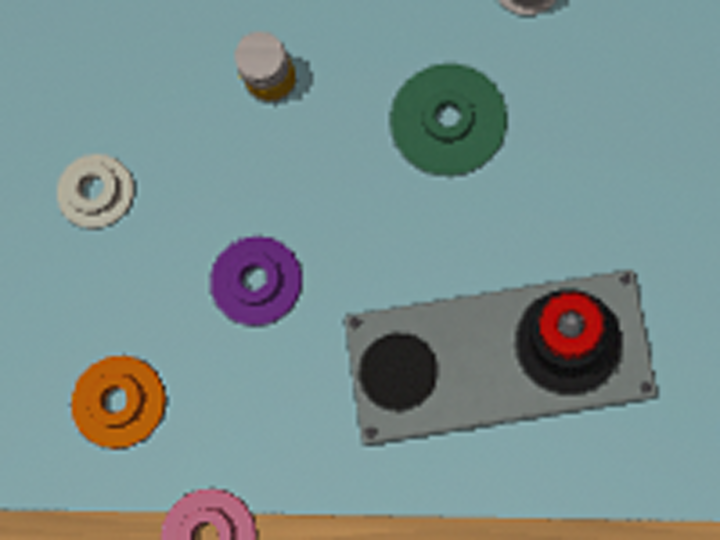

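Order: green, yellow, orange, white, leaving the purple and pink look-alikes where they are. First I go above the arbor for a close look.

>>> apply_moves(targets=[[[20,50,40],[0,0,0]],[[40,100,50],[0,0,0]],[[60,145,50],[0,0,0]],[[80,190,50],[0,0,0]],[[95,235,50],[0,0,0]],[[110,280,50],[0,0,0]],[[125,325,50],[0,0,0]],[[140,370,50],[0,0,0]]], hand=70)

```text
time_s: 2.0
tool_pos: [0.4116, -0.2251, 0.2729]
tool_rot: [179.9, -0.0, 24.9]
force: [0.8, -0.7, -0.9]
grip_width: 0.0699
```

>>> apply_moves(targets=[[[20,45,0],[0,0,0]],[[40,90,0],[0,0,0]],[[55,135,0],[0,0,0]],[[67,183,0],[0,0,0]],[[67,183,0],[0,0,0]],[[67,183,0],[0,0,0]],[[67,183,0],[0,0,0]]])

```text
time_s: 2.7
tool_pos: [0.478, -0.0456, 0.2725]
tool_rot: [180.0, 0.0, 24.8]
force: [0.4, -1.2, 0.1]
grip_width: 0.0704
```

Run:
```python
from h import *
o=env.get_obs();print(o['time_s'],o['tool_pos'],o['tool_rot'],o['qpos'].round(1))
p=snap('wrist');save(p,'w1.png');print(p['mount'],p['camera_matrix'][0],p['k1'])
for n,z in(('collar',.104),('core',.031),('spacer_green',.006)):
    for f in find(p,n,z)[:3]: print(n,*f)
```

```text
2.7 [ 0.47799303 -0.0456156   0.27254514] [1.79961688e+02 3.00206784e-02 2.48035231e+01] [ 36.8  -2.8 -33.1 100.8  -1.5  81.5 -61.2]
[[ 2.61962916e-04 -9.62133558e-01 -2.72578335e-01  7.45836482e-02]
 [ 9.99999739e-01  6.86698895e-05  7.18667693e-04 -1.05422539e-03]
 [-6.72736381e-04 -2.72578452e-01  9.62133325e-01 -1.62654243e-01]
 [ 0.00000000e+00  0.00000000e+00  0.00000000e+00  1.00000000e+00]] [331.38575914   0.         272.47233757] -0.06839483663460093
collar 0.87 [480.5 -33.8] 22.9 [244. 161. 283. 206.] [97.  7.  4.]
core 0.63 [479.2 -34.3] 39.5 [233. 140. 298. 204.] [18. 19. 19.]
spacer_green 0.73 [658.   61.1] 45.7 [216.   0. 294.  41.] [ 53. 110.  79.]
spacer_green 0.68 [ 417.5 -192.4] 39.6 [321. 235. 377. 277.] [135.  99.   2.]
```

View pics/w1.png

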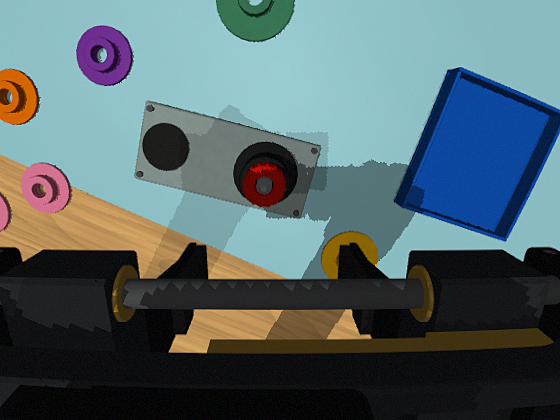

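The wrist view shows the collar at (264,185), on the core, with the pad at (165,147). That puts the arbor at about (480, -34). Next I take the collar.

>>> apply_moves(targets=[[[2,11,-45],[0,0,0]],[[2,11,-90],[0,0,0]],[[2,11,-130],[0,0,0]],[[2,11,-160],[0,0,0]],[[2,11,-175],[0,0,0]],[[2,11,-184],[0,0,0]],[[2,11,-188],[0,0,0]],[[2,11,-188],[0,0,0]]])

```text
time_s: 3.7
tool_pos: [0.4805, -0.0335, 0.0848]
tool_rot: [180.0, -0.0, 24.9]
force: [0.4, -0.4, -0.4]
grip_width: 0.0698
```

>>> apply_moves(targets=[[[0,0,0],[0,0,0]],[[0,0,0],[0,0,0]],[[0,0,0],[0,0,0]],[[0,0,0],[0,0,0]],[[0,0,0],[0,0,0]],[[0,0,0],[0,0,0]]], hand=36, squeeze=15)

```text
time_s: 4.3
tool_pos: [0.4806, -0.0332, 0.085]
tool_rot: [180.0, -0.0, 24.9]
force: [-0.2, -0.3, 1.8]
grip_width: 0.0441
```

>>> apply_moves(targets=[[[0,0,20],[0,0,0]],[[0,0,45],[0,0,0]],[[0,0,55],[0,0,0]],[[-5,35,55],[0,0,0]],[[-12,80,55],[0,0,0]],[[-20,118,50],[0,0,0]],[[-23,129,20],[0,0,0]],[[-23,129,-20],[0,0,0]]])

```text
time_s: 5.1
tool_pos: [0.4584, 0.0988, 0.0653]
tool_rot: [179.9, -0.3, 25.2]
force: [0.5, -1.2, -1.1]
grip_width: 0.0437
```

>>> apply_moves(targets=[[[0,0,-25],[0,0,0]],[[0,0,-38],[0,0,0]],[[0,0,-42],[0,0,0]],[[0,0,-44],[0,0,0]],[[0,0,-44],[0,0,0]]])

```text
time_s: 5.6
tool_pos: [0.4582, 0.0959, 0.0215]
tool_rot: [180.0, -0.1, 24.9]
force: [0.2, 0.2, 0.2]
grip_width: 0.0437
```

>>> apply_moves(targets=[[[0,0,-1],[0,0,0]],[[0,0,-1],[0,0,0]],[[0,0,-1],[0,0,0]],[[0,0,-1],[0,0,0]],[[0,0,15],[0,0,0]],[[0,0,55],[0,0,0]],[[0,0,100],[0,0,0]],[[0,0,140],[0,0,0]]], hand=80)

```text
time_s: 6.4
tool_pos: [0.4572, 0.0961, 0.1626]
tool_rot: [180.0, -0.0, 24.9]
force: [1.2, -0.9, -0.3]
grip_width: 0.0795
```

>>> apply_moves(targets=[[[8,-45,30],[0,0,0]],[[16,-90,30],[0,0,0]],[[22,-129,30],[0,0,0]],[[22,-129,30],[0,0,0]],[[22,-129,30],[0,0,0]]])

```text
time_s: 6.9
tool_pos: [0.4791, -0.0337, 0.1905]
tool_rot: [-180.0, -0.0, 24.8]
force: [-0.2, 1.1, -0.3]
grip_width: 0.0803
```

Run:
```python
from h import *
o=env.get_obs();print(o['time_s'],o['tool_pos'],o['grip_width'])
p=snap('wrist');save(p,'w2.png')
for n,z in(('collar',.039),('core',.031),('spacer_green',.006)):
    for f in find(p,n,z)[:3]: print(n,*f)
```

```text
6.9 [ 0.47912057 -0.03366185  0.1904911 ] 0.08029938613226378
collar 0.83 [459.3  93.1] 23.8 [118. 135. 170. 184.] [151.   9.   2.]
collar 0.3 [479.  -34.3] 39.6 [235. 153. 313. 238.] [12. 13. 13.]
core 0.88 [477.1 -35.2] 41.3 [235. 154. 313. 238.] [13. 14. 15.]
core 0.64 [474.8  15. ] 104.8 [116. 104. 342. 245.] [ 96. 105. 103.]
spacer_green 0.91 [657.2  60.7] 45.0 [219.   0. 307.  28.] [ 53. 109.  79.]
spacer_green 0.16 [474.3  19. ] 114.7 [119. 105. 344. 244.] [ 97. 106. 104.]
```

View pics/w2.png

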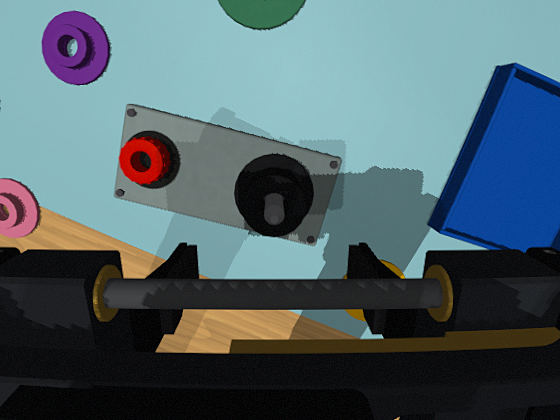

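The collar is standing on the pad (145,160) and the core is free at (274,195). Next I take the core.

>>> apply_moves(targets=[[[0,-1,-45],[0,0,0]],[[0,-1,-85],[0,0,0]],[[0,-1,-110],[0,0,0]],[[0,-1,-125],[0,0,0]],[[0,-1,-133],[0,0,0]],[[0,-1,-133],[0,0,0]]])

```text
time_s: 7.7
tool_pos: [0.4786, -0.0332, 0.0569]
tool_rot: [-179.9, 0.1, 25.0]
force: [0.2, 0.3, 0.9]
grip_width: 0.0796
```

>>> apply_moves(targets=[[[0,0,0],[0,0,0]],[[0,0,0],[0,0,0]],[[0,0,0],[0,0,0]],[[0,0,0],[0,0,0]],[[0,0,0],[0,0,0]]], hand=46, squeeze=20)

```text
time_s: 8.2
tool_pos: [0.4798, -0.0343, 0.0582]
tool_rot: [179.9, -0.0, 24.9]
force: [-0.2, 0.3, 3.5]
grip_width: 0.0554
```

>>> apply_moves(targets=[[[0,0,20],[0,0,0]],[[0,0,50],[0,0,0]],[[0,0,85],[0,0,0]],[[0,0,105],[0,0,0]],[[0,0,110],[0,0,0]],[[0,0,110],[0,0,0]]])

```text
time_s: 8.8
tool_pos: [0.4794, -0.0343, 0.1677]
tool_rot: [180.0, -0.0, 24.9]
force: [0.8, 0.3, -1.8]
grip_width: 0.0557
```

>>> apply_moves(targets=[[[23,-42,0],[0,0,0]],[[46,-84,0],[0,0,0]],[[68,-126,0],[0,0,0]],[[90,-168,0],[0,0,0]],[[112,-210,0],[0,0,0]],[[134,-249,0],[0,0,0]],[[134,-249,-40],[0,0,0]],[[134,-249,-80],[0,0,0]]])

```text
time_s: 9.6
tool_pos: [0.6131, -0.2849, 0.0846]
tool_rot: [-180.0, 0.0, 24.8]
force: [-0.8, 1.0, -1.4]
grip_width: 0.0556
```

>>> apply_moves(targets=[[[0,0,-20],[0,0,0]],[[0,0,-35],[0,0,0]],[[0,0,-45],[0,0,0]],[[0,0,-49],[0,0,0]],[[0,0,-49],[0,0,0]]])

```text
time_s: 10.1
tool_pos: [0.6137, -0.2831, 0.0392]
tool_rot: [180.0, -0.0, 24.9]
force: [-0.5, 0.7, -1.0]
grip_width: 0.0555
```

>>> apply_moves(targets=[[[0,0,0],[0,0,0]],[[0,0,0],[0,0,0]],[[0,0,0],[0,0,0]],[[0,0,0],[0,0,0]],[[0,0,20],[0,0,0]],[[0,0,60],[0,0,0]],[[0,0,100],[0,0,0]],[[0,0,130],[0,0,0]]], hand=80)

```text
time_s: 10.9
tool_pos: [0.6141, -0.2833, 0.1716]
tool_rot: [179.9, -0.1, 24.9]
force: [0.7, -0.3, 0.2]
grip_width: 0.0798
```

>>> apply_moves(targets=[[[0,50,30],[0,0,0]],[[0,100,60],[0,0,0]],[[-10,150,90],[0,0,0]],[[-20,200,90],[0,0,0]],[[-30,250,90],[0,0,0]],[[-30,300,90],[0,0,0]],[[-25,340,90],[0,0,0]],[[-25,340,90],[0,0,0]]], hand=60)

```text
time_s: 11.7
tool_pos: [0.5873, 0.065, 0.2597]
tool_rot: [-179.9, -0.2, 25.5]
force: [0.4, 0.6, 0.1]
grip_width: 0.06
```

Run:
```python
from h import *
o=env.get_obs();print(o['time_s'],o['tool_pos'],o['grip_width'])
for cam in('wrist','top'):
  p=snap(cam);save(p,f'{cam}3.png')
  for n,z in(('core',.011),('spacer_green',.006),('spacer_yellow',.006),('spacer_orange',.006),('spacer_white',.006)):
    for f in find(p,n,z)[:3]: print(cam,n,*f)
```

```text
11.7 [0.58726232 0.06495815 0.2596953 ] 0.06001892920536125
wrist core 0.6 [ 627.1 -277. ] 28.0 [488. 242. 526. 272.] [12. 13. 14.]
wrist spacer_green 0.84 [658.9  62.1] 46.3 [263.  87. 340. 164.] [48. 98. 71.]
wrist spacer_yellow 0.61 [ 628.9 -280.9] 27.1 [491. 240. 526. 273.] [12. 13. 15.]
wrist spacer_orange 0.6 [432.4 305.2] 35.9 [ 38. 181.  88. 231.] [170.  82.   6.]
wrist spacer_orange 0.6 [ 624.9 -280. ] 30.0 [488. 239. 525. 273.] [12. 13. 15.]
wrist spacer_white 0.82 [596.4 334.7] 29.8 [ 54.  51. 103. 102.] [161. 163. 147.]
top core 0.89 [ 614.6 -285.3] 42.0 [362. 165. 392. 191.] [27. 29. 35.]
top spacer_yellow 0.58 [ 415.2 -193.5] 40.2 [334. 236. 362. 268.] [172. 131.  14.]
top spacer_orange 0.98 [263.9 305.2] 34.4 [146. 289. 172. 320.] [197. 114. 138.]
top spacer_orange 0.9 [332.1 229.8] 33.9 [172. 266. 199. 294.] [199. 115. 140.]
top spacer_orange 0.79 [526.5 207.2] 33.6 [188. 197. 212. 222.] [112.  52. 134.]
top spacer_white 0.68 [595.1 333.4] 29.6 [148. 170. 168. 193.] [179. 177. 161.]
```

View pics/wrist3.png

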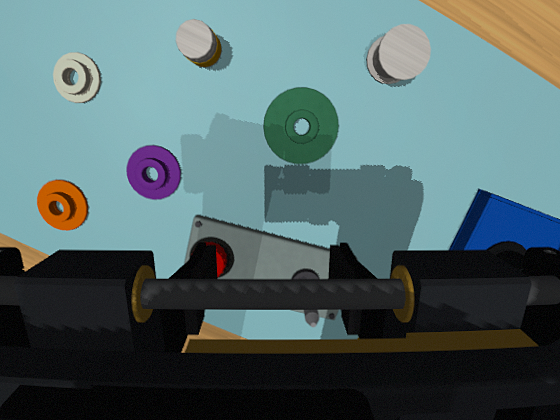

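View pics/top3.png

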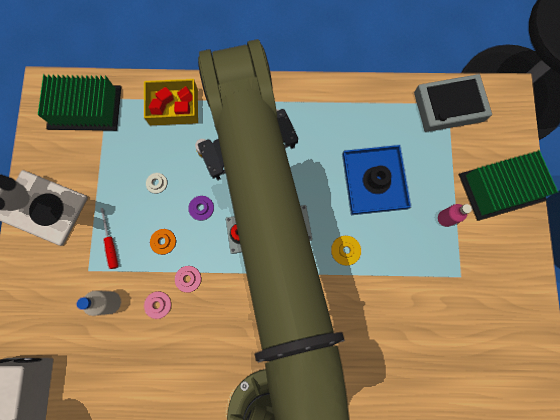

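The core is upright in the tray (377,178 in the top view). Green is at (658.5, 61.5), so I take it by the hub.

>>> apply_moves(targets=[[[45,4,-20],[0,0,0]],[[69,4,-60],[0,0,0]],[[69,4,-105],[0,0,0]],[[69,4,-150],[0,0,0]],[[69,4,-190],[0,0,0]],[[69,4,-220],[0,0,0]],[[69,4,-240],[0,0,0]],[[69,4,-240],[0,0,0]]], hand=60)

```text
time_s: 13.1
tool_pos: [0.6544, 0.06, 0.0148]
tool_rot: [-179.9, 0.4, 24.9]
force: [-0.4, -0.3, -0.2]
grip_width: 0.0601
```

Run:
```python
from h import *
o=env.get_obs();print(o['time_s'],o['tool_pos'],o['grip_width'])
p=snap('wrist');save(p,'w4.png')
for f in find(p,'spacer_green',.006)[:3]: print(*f)
```

```text
13.1 [0.65442547 0.06004314 0.01475505] 0.060085598780035006
0.59 [662.6  63.5] 44.1 [193. 162. 357. 314.] [33. 69. 49.]
```

View pics/w4.png

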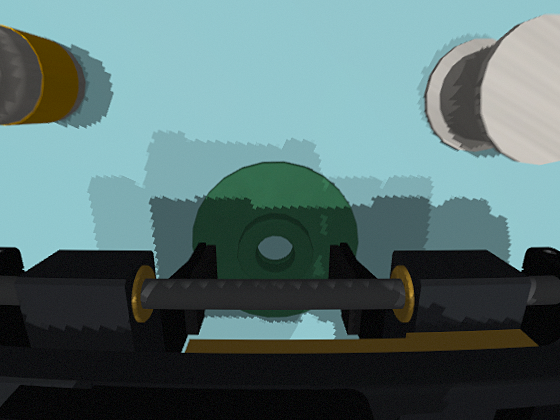

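Run:
```python
from h import *
p=snap('wrist'); print(env.get_obs()['tool_pos'])
print(world(p,(276,247.5),.018), pix(p,[[.6585,.0615,.018],[.6544,.0600,.018]]))
# fit circle on flange: visible green top arc, hsv mask
hsv=cv2.cvtColor(p['image'],cv2.COLOR_RGB2HSV); m=cv2.inRange(hsv,(60,90,20),(85,255,255)); m[235:]=0
u=np.arange(200,352,8); pts=[(c,np.argmax(m[:,c]>0)) for c in u if m[:,c].any()]
w=world(p,pts,.006)[:,:2]*1000
from scipy.optimize import least_squares
f=least_squares(lambda s:np.hypot(*(w-s).T)-46.5,[658,61],loss='soft_l1'); print(f.x,f.cost)
```

```text
[0.65830629 0.06104465 0.01999354]
[[0.66476581 0.06311509 0.018     ]] [[273.77124435 258.53503382]
 [273.08234049 265.9436501 ]]
[659.30595831  61.96572032] 0.3907541910321797
```

>>> apply_moves(targets=[[[1,1,-6],[0,0,0]],[[1,1,-11],[0,0,0]],[[1,1,-11],[0,0,0]],[[1,1,-11],[0,0,0]],[[1,1,-11],[0,0,0]]])

```text
time_s: 13.75
tool_pos: [0.6584, 0.0619, 0.0078]
tool_rot: [180.0, -0.0, 24.9]
force: [0.1, -1.1, -1.0]
grip_width: 0.06
```

>>> apply_moves(targets=[[[0,0,0],[0,0,0]],[[0,0,0],[0,0,0]],[[0,0,0],[0,0,0]],[[0,0,0],[0,0,0]],[[0,0,0],[0,0,0]],[[0,0,0],[0,0,0]]], hand=30, squeeze=20)

```text
time_s: 14.35
tool_pos: [0.6583, 0.0618, 0.0077]
tool_rot: [180.0, -0.0, 24.9]
force: [-0.9, -0.3, -0.8]
grip_width: 0.0388
```

>>> apply_moves(targets=[[[0,0,20],[0,0,0]],[[0,0,60],[0,0,0]],[[0,0,105],[0,0,0]],[[0,0,140],[0,0,0]],[[0,0,140],[0,0,0]],[[0,0,140],[0,0,0]],[[0,0,140],[0,0,0]]])

```text
time_s: 15.05
tool_pos: [0.6571, 0.0614, 0.1458]
tool_rot: [-180.0, 0.2, 24.9]
force: [1.0, 0.2, -1.1]
grip_width: 0.0389
```

Run:
```python
from h import *
p=snap('wrist'); o=env.get_obs(); print(o['tool_pos'],o['tool_rot'],o['grip_width'])
save(p,'w5.png')
```

```text
[0.65700896 0.06146862 0.14546504] [-179.93915407    0.19210709   24.91138364] 0.039252699006579565
```

View pics/w5.png

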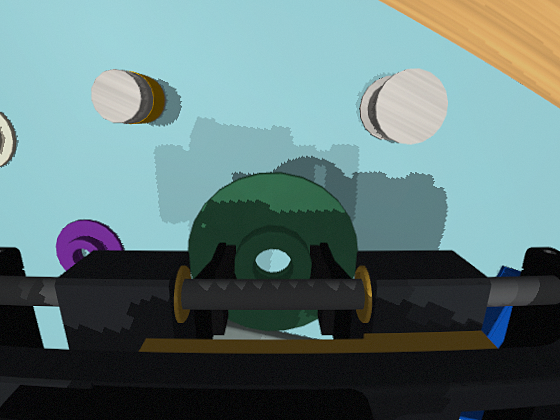

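```bash
cat >> h.py <<'E'
from scipy.optimize import least_squares
def held(p,lo,hi,rad,z,rows=240,half=75):
    """centre (mm, world) of flange from its far outline, hsv range lo..hi, near image centre column"""
    m=cv2.inRange(cv2.cvtColor(p['image'],cv2.COLOR_RGB2HSV),lo,hi); m[rows:]=0
    n,l,st,_=cv2.connectedComponentsWithStats(m); k=1+np.argmax(st[1:,4]); m=(l==k)
    cols=np.where(m.any(0))[0][3:-3:3]; pts=[(c,np.argmax(m[:,c])-.5) for c in cols]
    w=world(p,pts,z)[:,:2]*1000
    f=least_squares(lambda s:np.hypot(*(w-s).T)-rad,w.mean(0),loss='soft_l1'); return f.x.round(1),round(f.cost/len(w),3),st[k].tolist()
E
python3 - <<'E'
from h import *
p=snap('wrist'); o=env.get_obs(); t=o['tool_pos']
print(t*1000, held(p,(60,90,20),(85,255,255),46.5,t[2]-.0018))
out=[]
for f,tp,y in(('w1.png',(0.47799,-0.0456,.2725),24.80),('w2.png',(0.4791,-0.0337,.1905),24.8)):
    T=np.eye(4);T[:3,:3]=R.from_euler('xyz',[180,0,y],degrees=True).as_matrix();T[:3,3]=tp
    q=dict(p);q['wfc']=T@np.array(p['mount']); im=cv2.imread('pics/'+f)
    X=np.array([.480,-.034,.115]); a=np.linspace(0,6.28,40)
    u=pix(q,X); u3=pix(q,X+.003*np.c_[np.cos(a),np.sin(a),0*a]); ub=pix(q,np.array([.48,-.034,.103])+.008*np.c_[np.cos(a),np.sin(a),0*a])
    us=pix(q,np.array([.48,-.034,.025])+.008*np.c_[np.cos(a),np.sin(a),0*a])
    x0,y0=int(u[0,0])-35,int(u[0,1])-45; c=cv2.resize(im[y0:y0+75,x0:x0+70],None,fx=5,fy=5,interpolation=cv2.INTER_CUBIC)
    c=np.clip(c.astype(float)*2,0,255).astype(np.uint8)
    for v,col in((u3,(0,255,0)),(ub,(255,255,0)),(us,(255,0,255))):
        cv2.polylines(c,[np.int32(((v-[x0,y0])+.5)*5)],True,col,1)
    out.append(c)
cv2.imwrite('pics/arb.png',np.hstack(out))
E
```

```text
[657.05883437  61.54597383 145.45947169] (array([657.7,  62.8]), np.float64(0.046), [189, 172, 168, 68, 8579])
```

View pics/arb.png

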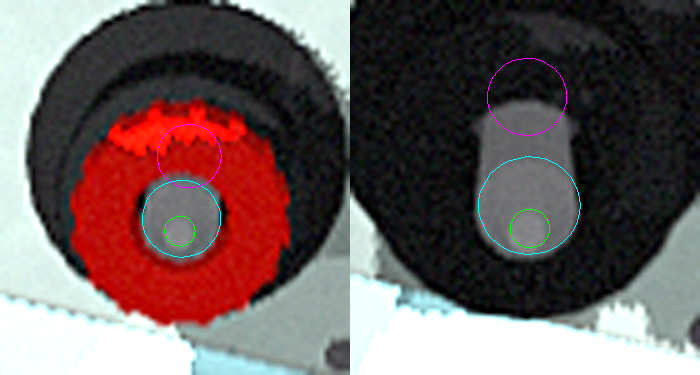

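The overlay of the predicted arbor at (480, -34) matches the rod in both images to about 1 mm. Green is held level, so I carry it over the arbor.

>>> apply_moves(targets=[[[-40,-22,5],[0,0,0]],[[-80,-44,5],[0,0,0]],[[-120,-65,5],[0,0,0]],[[-155,-85,5],[0,0,0]],[[-172,-94,5],[0,0,0]],[[-177,-97,5],[0,0,0]],[[-177,-97,5],[0,0,0]],[[-177,-97,5],[0,0,0]]])

```text
time_s: 15.95
tool_pos: [0.4821, -0.0343, 0.1525]
tool_rot: [-180.0, -0.0, 25.0]
force: [0.3, 0.0, -0.4]
grip_width: 0.0388
```

>>> apply_moves(targets=[[[0,0,0],[0,0,0]],[[0,0,0],[0,0,0]],[[0,0,0],[0,0,0]],[[0,0,0],[0,0,0]]])

```text
time_s: 16.35
tool_pos: [0.4815, -0.0348, 0.1525]
tool_rot: [-180.0, 0.0, 24.9]
force: [0.6, 0.4, -0.1]
grip_width: 0.0388
```

>>> apply_moves(targets=[[[-2,0,-15],[0,0,0]],[[-2,0,-25],[0,0,0]],[[-2,0,-32],[0,0,0]],[[-2,0,-38],[0,0,0]],[[-2,0,-44],[0,0,0]],[[-2,0,-50],[0,0,0]],[[-2,0,-50],[0,0,0]]])

```text
time_s: 17.05
tool_pos: [0.4787, -0.0351, 0.1018]
tool_rot: [-180.0, 0.1, 24.9]
force: [-0.1, -0.7, -0.9]
grip_width: 0.039
```

>>> apply_moves(targets=[[[0,0,-8],[0,0,0]],[[0,0,-16],[0,0,0]],[[0,0,-26],[0,0,0]],[[0,0,-36],[0,0,0]],[[0,0,-42],[0,0,0]],[[0,0,-42],[0,0,0]]])

```text
time_s: 17.65
tool_pos: [0.4783, -0.035, 0.0593]
tool_rot: [-179.9, 0.1, 24.9]
force: [-0.9, 0.4, -0.8]
grip_width: 0.0391
```

>>> apply_moves(targets=[[[0,0,0],[0,0,0]],[[0,0,0],[0,0,0]],[[0,0,0],[0,0,0]],[[0,0,0],[0,0,0]],[[0,0,30],[0,0,0]],[[0,0,70],[0,0,0]],[[0,0,110],[0,0,0]],[[0,0,130],[0,0,0]]], hand=60)

```text
time_s: 18.45
tool_pos: [0.481, -0.0351, 0.1944]
tool_rot: [179.8, -0.2, 24.9]
force: [1.0, -0.9, -0.4]
grip_width: 0.0601
```

>>> apply_moves(targets=[[[0,0,0],[0,0,0]],[[0,0,0],[0,0,0]],[[0,0,0],[0,0,0]]])

```text
time_s: 18.75
tool_pos: [0.4783, -0.0352, 0.1892]
tool_rot: [-179.9, 0.1, 24.9]
force: [-0.3, -0.5, 0.4]
grip_width: 0.0597
```

Run:
```python
from h import *
p=snap('wrist'); save(p,'w6.png'); print(env.get_obs()['tool_pos'])
for z in(.031,):print('green',held(p,(60,90,20),(85,255,255),46.5,z))
for cam in('top','scene'):
  q=snap(cam)
  for n,z in(('spacer_green',.031),('spacer_yellow',.006),('spacer_orange',.006),('spacer_white',.006),('collar',.039)):
    for f in find(q,n,z)[:4]: print(cam,n,*f)
```

```text
[ 0.47824335 -0.03509674  0.18909133]
green (array([480. , -34.3]), np.float64(0.028), [227, 145, 93, 90, 5882])
top spacer_yellow 0.57 [ 415.9 -193.8] 40.7 [332. 233. 362. 266.] [146. 110.  15.]
top spacer_orange 0.84 [527.1 206.1] 35.2 [189. 198. 215. 220.] [105.  52. 127.]
top spacer_orange 0.79 [263.7 303.6] 34.0 [146. 290. 172. 319.] [186. 108. 130.]
top spacer_orange 0.69 [332.1 230. ] 33.7 [173. 266. 201. 291.] [189. 109. 133.]
top spacer_orange 0.61 [431.  304.3] 35.5 [150. 230. 176. 254.] [182.  99.  19.]
top spacer_white 0.72 [594.1 333.6] 30.0 [150. 172. 168. 196.] [170. 169. 154.]
top spacer_white 0.57 [699.4 207.1] 27.9 [194. 139. 215. 161.] [135. 127. 113.]
top collar 0.63 [454.6  94.9] 21.1 [230. 225. 247. 241.] [177.  16.  10.]
scene spacer_green 0.7 [481.7 -36. ] 47.2 [243. 219. 279. 244.] [54. 85. 69.]
scene spacer_green 0.31 [497.1   3.6] 110.8 [234. 194. 308. 260.] [103. 114. 110.]
scene spacer_yellow 0.87 [ 418.7 -194.8] 41.3 [184. 241. 214. 269.] [160. 125.  25.]
scene spacer_yellow 0.74 [444.3 108.7] 30.8 [279. 198. 298. 217.] [148.  50.  46.]
scene spacer_orange 0.84 [527.  205.8] 35.1 [320. 199. 341. 215.] [110.  72. 140.]
scene spacer_orange 0.78 [336.2 230.8] 32.4 [282. 163. 303. 176.] [200. 113. 134.]
scene spacer_orange 0.74 [ 604.3 -276.7] 44.6 [202. 300. 234. 338.] [31. 40. 47.]
scene spacer_orange 0.73 [435.1 303.9] 36.1 [320. 165. 344. 183.] [198. 106.  42.]
scene spacer_white 0.6 [598.3 333.8] 31.6 [368. 191. 393. 205.] [182. 183. 167.]
scene collar 0.71 [466.5  85.8] 29.4 [278. 197. 298. 217.] [141.  49.  45.]
scene collar 0.34 [781.4  -4.6] 38.4 [335. 280. 359. 313.] [170. 171. 164.]
```

View pics/w6.png

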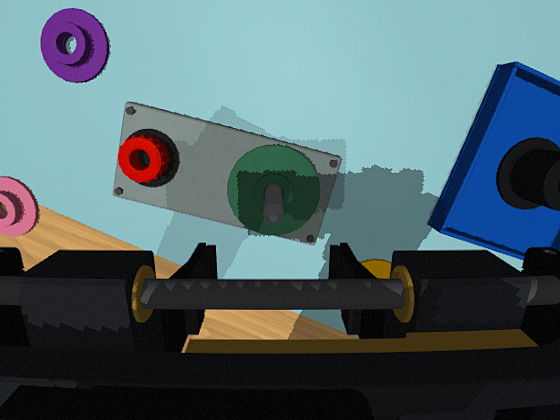

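Green sits fully down on the arbor. Yellow is unmoved at (417, -194).

>>> apply_moves(targets=[[[-16,-42,0],[0,0,0]],[[-32,-84,0],[0,0,0]],[[-48,-125,-10],[0,0,0]],[[-61,-159,-40],[0,0,0]],[[-61,-159,-85],[0,0,0]],[[-61,-159,-130],[0,0,0]],[[-61,-159,-160],[0,0,0]],[[-61,-159,-169],[0,0,0]]])

```text
time_s: 20.2
tool_pos: [0.4156, -0.1929, 0.0185]
tool_rot: [-179.7, 0.2, 24.9]
force: [0.1, 0.6, 0.7]
grip_width: 0.0601
```

>>> apply_moves(targets=[[[0,0,0],[0,0,0]],[[0,0,0],[0,0,0]],[[0,0,0],[0,0,0]],[[0,0,0],[0,0,0]]])

```text
time_s: 20.6
tool_pos: [0.4195, -0.1948, 0.0231]
tool_rot: [179.8, -0.1, 24.9]
force: [1.0, -0.6, 0.2]
grip_width: 0.06
```

Run:
```python
from h import *
p=snap('wrist'); save(p,'w7.png'); o=env.get_obs(); print(o['tool_pos'],o['tool_rot'],o['time_s'])
print('yellow',held(p,(18,150,30),(34,255,255),41,.006))
```

```text
[ 0.4191945  -0.19466306  0.02285066] [ 1.79870350e+02 -6.82195222e-02  2.49126603e+01] 20.65
yellow (array([ 415.7, -193.5]), np.float64(0.034), [202, 185, 135, 55, 5654])
```

>>> apply_moves(targets=[[[-3,1,-6],[0,0,0]],[[-3,1,-12],[0,0,0]],[[-3,1,-12],[0,0,0]],[[-3,1,-12],[0,0,0]],[[-3,1,-12],[0,0,0]]])

```text
time_s: 21.15
tool_pos: [0.4153, -0.1931, 0.0096]
tool_rot: [-180.0, -0.0, 24.9]
force: [0.6, -0.8, 1.1]
grip_width: 0.0603
```

>>> apply_moves(targets=[[[0,0,-1],[0,0,0]],[[0,0,-1],[0,0,0]],[[0,0,-1],[0,0,0]],[[0,0,-1],[0,0,0]],[[0,0,-1],[0,0,0]],[[0,0,-1],[0,0,0]]], hand=30)

```text
time_s: 21.75
tool_pos: [0.4153, -0.1932, 0.0086]
tool_rot: [180.0, -0.0, 24.9]
force: [1.2, -0.6, -1.4]
grip_width: 0.0395
```

>>> apply_moves(targets=[[[0,0,20],[0,0,0]],[[0,0,60],[0,0,0]],[[0,0,105],[0,0,0]],[[0,0,140],[0,0,0]],[[0,0,145],[0,0,0]],[[0,0,145],[0,0,0]],[[0,0,145],[0,0,0]],[[0,0,145],[0,0,0]]])

```text
time_s: 22.55
tool_pos: [0.414, -0.1926, 0.1517]
tool_rot: [-179.8, 0.1, 24.9]
force: [-0.4, -0.7, -0.9]
grip_width: 0.0392
```

Run:
```python
from h import *
p=snap('wrist'); save(p,'w8.png'); o=env.get_obs(); t=o['tool_pos']; print(t*1000,o['tool_rot'],o['grip_width'])
print('yellow',held(p,(18,150,30),(34,255,255),41,t[2]-.0025))
```

```text
[ 414.19779256 -192.63523852  151.91178438] [-1.79847310e+02  1.00757193e-01  2.49171527e+01] 0.03915315225140084
yellow (array([ 413.9, -191.6]), np.float64(0.063), [200, 184, 145, 56, 6020])
```

>>> apply_moves(targets=[[[17,40,0],[0,0,0]],[[34,80,0],[0,0,0]],[[50,120,0],[0,0,0]],[[62,148,0],[0,0,0]],[[66,158,0],[0,0,0]],[[66,158,0],[0,0,0]],[[66,158,0],[0,0,0]],[[66,158,0],[0,0,0]]])

```text
time_s: 23.4
tool_pos: [0.4806, -0.0372, 0.1532]
tool_rot: [180.0, 0.1, 24.7]
force: [0.5, 0.1, -0.8]
grip_width: 0.0392
```

>>> apply_moves(targets=[[[0,0,0],[0,0,0]],[[0,0,0],[0,0,0]],[[0,0,0],[0,0,0]]])

```text
time_s: 23.7
tool_pos: [0.4812, -0.0357, 0.1536]
tool_rot: [180.0, 0.0, 24.9]
force: [-0.1, -0.1, -1.3]
grip_width: 0.0389
```

>>> apply_moves(targets=[[[-1,1,-15],[0,0,0]],[[-1,1,-25],[0,0,0]],[[-1,1,-32],[0,0,0]],[[-1,1,-38],[0,0,0]],[[-1,1,-44],[0,0,0]],[[-1,1,-50],[0,0,0]],[[-1,1,-50],[0,0,0]]])

```text
time_s: 24.4
tool_pos: [0.4797, -0.0341, 0.1028]
tool_rot: [-179.9, 0.1, 24.9]
force: [-0.1, 0.7, -1.1]
grip_width: 0.0393
```

>>> apply_moves(targets=[[[0,0,-8],[0,0,0]],[[0,0,-16],[0,0,0]],[[0,0,-26],[0,0,0]],[[0,0,-36],[0,0,0]],[[0,0,-41],[0,0,0]],[[0,0,-41],[0,0,0]]])

```text
time_s: 25.0
tool_pos: [0.4794, -0.034, 0.0615]
tool_rot: [-179.9, 0.1, 24.9]
force: [-0.2, 1.3, -0.0]
grip_width: 0.039
```

>>> apply_moves(targets=[[[0,0,0],[0,0,0]],[[0,0,0],[0,0,0]],[[0,0,0],[0,0,0]],[[0,0,0],[0,0,0]],[[0,0,30],[0,0,0]],[[0,0,70],[0,0,0]],[[0,0,110],[0,0,0]],[[0,0,130],[0,0,0]]], hand=60)

```text
time_s: 25.8
tool_pos: [0.482, -0.0341, 0.1964]
tool_rot: [179.8, -0.2, 24.9]
force: [0.1, -0.7, -0.2]
grip_width: 0.0596
```

>>> apply_moves(targets=[[[0,0,0],[0,0,0]],[[0,0,0],[0,0,0]],[[0,0,0],[0,0,0]]])

```text
time_s: 26.1
tool_pos: [0.4793, -0.0341, 0.1912]
tool_rot: [-179.9, 0.1, 24.9]
force: [0.2, -0.1, -0.4]
grip_width: 0.0599
```

Run:
```python
from h import *
p=snap('wrist'); save(p,'w9.png'); print(env.get_obs()['tool_pos'])
for z in(.049,.06):print('yellow',z,held(p,(18,150,30),(34,255,255),41,z))
for cam in('top','scene'):
  q=snap(cam)
  for n,z in(('spacer_yellow',.049),('spacer_orange',.006),('spacer_white',.006),('collar',.039)):
    for f in find(q,n,z)[:4]: print(cam,n,*f)
```

```text
[ 0.47923693 -0.03410867  0.19109017]
yellow 0.049 (array([480.3, -33.3]), np.float64(0.036), [231, 153, 86, 84, 5028])
yellow 0.06 (array([481.1, -32.9]), np.float64(0.086), [231, 153, 86, 84, 5028])
top spacer_orange 0.98 [332.2 230. ] 35.9 [176. 265. 202. 293.] [185. 109. 129.]
top spacer_orange 0.85 [431.4 303.8] 33.6 [152. 229. 174. 252.] [186.  98.  12.]
top spacer_orange 0.77 [526.1 205.9] 34.8 [189. 196. 215. 220.] [105.  51. 127.]
top spacer_orange 0.62 [264.8 303.6] 35.4 [146. 290. 172. 320.] [184. 108. 127.]
top spacer_white 0.81 [595.4 333.8] 28.9 [149. 172. 168. 194.] [175. 171. 154.]
top collar 0.58 [454.7  93.9] 22.2 [229. 224. 249. 240.] [164.  16.  11.]
top collar 0.36 [ 607.6 -273.6] 110.7 [342. 144. 411. 215.] [ 23.  68. 135.]
scene spacer_yellow 0.96 [483.3 -35.1] 41.6 [245. 219. 277. 244.] [137. 107.  33.]
scene spacer_orange 0.85 [435.7 304.3] 33.8 [322. 166. 344. 185.] [200. 105.  39.]
scene spacer_orange 0.71 [530.1 206. ] 35.2 [320. 198. 342. 217.] [109.  70. 138.]
scene spacer_orange 0.55 [335.8 230.1] 34.4 [284. 162. 306. 176.] [198. 112. 134.]
scene spacer_orange 0.47 [267.5 305.2] 36.3 [288. 142. 307. 158.] [196. 111. 129.]
scene spacer_white 0.5 [680.5 224.2] 36.7 [365. 222. 384. 248.] [139. 134. 117.]
scene spacer_white 0.48 [598.3 333.3] 31.6 [365. 192. 394. 206.] [182. 182. 167.]
scene collar 0.58 [465.1  88.2] 29.0 [282. 199. 298. 216.] [153.  50.  46.]
scene collar 0.43 [692.8 198.3] 36.3 [366. 219. 383. 249.] [141. 139. 123.]
```

>>> apply_moves(targets=[[[-6,48,0],[0,0,0]],[[-13,97,0],[0,0,0]],[[-20,146,0],[0,0,0]],[[-26,195,0],[0,0,0]],[[-33,244,0],[0,0,0]],[[-40,293,0],[0,0,0]],[[-46,338,-10],[0,0,0]],[[-46,338,-40],[0,0,0]]])

```text
time_s: 27.45
tool_pos: [0.433, 0.3131, 0.1554]
tool_rot: [-179.7, -0.4, 25.5]
force: [0.4, -0.6, 0.4]
grip_width: 0.0599
```

>>> apply_moves(targets=[[[0,0,-40],[0,0,0]],[[0,0,-80],[0,0,0]],[[0,0,-110],[0,0,0]],[[0,0,-125],[0,0,0]],[[0,0,-130],[0,0,0]],[[0,0,-130],[0,0,0]],[[0,0,-130],[0,0,0]],[[0,0,-130],[0,0,0]]])

```text
time_s: 28.25
tool_pos: [0.4354, 0.3045, 0.0242]
tool_rot: [180.0, -0.2, 24.9]
force: [-0.4, -1.1, -0.8]
grip_width: 0.0598
```

Run:
```python
from h import *
p=snap('wrist'); save(p,'w10.png'); o=env.get_obs(); print(o['tool_pos'],o['tool_rot'],o['time_s'],o['qpos'].round(0))
print('orange',held(p,(8,170,30),(17,255,255),35.5,.006))
```

```text
[0.43525718 0.30433539 0.02393468] [ 1.79981550e+02 -1.40964965e-01  2.48964340e+01] 28.3 [   6.   23.  -51.  111.   21.   56. -120.]
orange (array([431.9, 306.3]), np.float64(0.038), [211, 194, 116, 46, 4058])
```

View pics/w10.png

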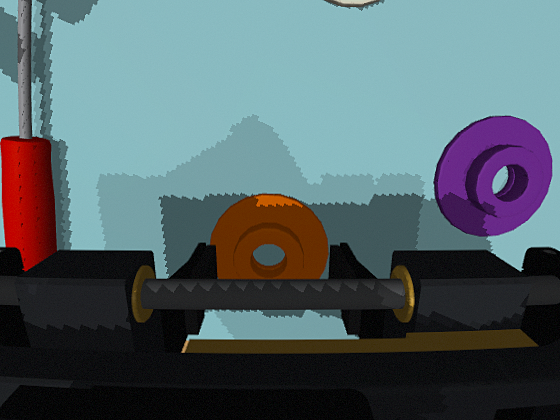

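Orange is between the fingers at (268,250), and purple (493,175) is well clear of them.

>>> apply_moves(targets=[[[-3,1,-7],[0,0,0]],[[-3,1,-14],[0,0,0]],[[-3,1,-14],[0,0,0]],[[-3,1,-14],[0,0,0]],[[-3,1,-14],[0,0,0]],[[-3,1,-14],[0,0,0]]])

```text
time_s: 28.9
tool_pos: [0.4314, 0.305, 0.0087]
tool_rot: [-180.0, -0.0, 24.9]
force: [0.7, -0.3, 0.7]
grip_width: 0.0597
```

>>> apply_moves(targets=[[[0,0,0],[0,0,0]],[[0,0,0],[0,0,0]],[[0,0,0],[0,0,0]],[[0,0,0],[0,0,0]],[[0,0,0],[0,0,0]],[[0,0,0],[0,0,0]]], hand=30)

```text
time_s: 29.5
tool_pos: [0.4313, 0.3048, 0.0086]
tool_rot: [180.0, -0.0, 24.9]
force: [-0.1, 0.7, 0.1]
grip_width: 0.0387
```

>>> apply_moves(targets=[[[0,0,20],[0,0,0]],[[0,0,60],[0,0,0]],[[0,0,105],[0,0,0]],[[0,0,140],[0,0,0]],[[0,0,145],[0,0,0]],[[0,0,145],[0,0,0]],[[0,0,145],[0,0,0]],[[0,0,145],[0,0,0]]])

```text
time_s: 30.3
tool_pos: [0.4303, 0.304, 0.1518]
tool_rot: [180.0, 0.2, 24.9]
force: [-0.5, 0.6, 0.1]
grip_width: 0.0383
```

Run:
```python
from h import *
p=snap('wrist'); save(p,'w11.png'); o=env.get_obs(); t=o['tool_pos']; print(t*1000,o['tool_rot'],o['grip_width'])
print('orange',held(p,(8,170,30),(17,255,255),35.5,t[2]-.0025))
```

```text
[430.34897572 304.23008976 151.98137536] [-1.79990881e+02  1.71160371e-01  2.49243530e+01] 0.03875239120383647
orange (array([490.1, 332. ]), np.float64(6.27), [211, 193, 124, 47, 4304])
```

```bash
sed -i 's/w.mean(0),loss/np.array(env.get_obs()["tool_pos"])[:2]*1000,loss/' h.py
python3 - <<'E'
from h import *
p=snap('wrist'); o=env.get_obs(); t=o['tool_pos']; print(t*1000,o['tool_rot'],o['grip_width'])
print('orange',held(p,(8,170,30),(17,255,255),35.5,t[2]-.0025))
E
```

```text
[430.49044771 304.3652006  152.21842245] [-1.79986880e+02  1.48245925e-01  2.49247240e+01] 0.03873464543862812
orange (array([431. , 305.6]), np.float64(0.052), [211, 193, 124, 47, 4305])
```

>>> apply_moves(targets=[[[7,-48,0],[0,0,0]],[[14,-97,0],[0,0,0]],[[21,-145,0],[0,0,0]],[[28,-194,0],[0,0,0]],[[35,-243,0],[0,0,0]],[[42,-290,0],[0,0,0]],[[47,-325,0],[0,0,0]],[[49,-339,0],[0,0,0]]])

```text
time_s: 31.2
tool_pos: [0.4798, -0.0385, 0.1527]
tool_rot: [-180.0, 0.1, 24.6]
force: [-0.3, 0.4, -0.7]
grip_width: 0.0387
```

>>> apply_moves(targets=[[[0,0,0],[0,0,0]],[[0,0,0],[0,0,0]],[[0,0,0],[0,0,0]],[[0,0,0],[0,0,0]],[[0,0,0],[0,0,0]]])

```text
time_s: 31.7
tool_pos: [0.4802, -0.0329, 0.1536]
tool_rot: [180.0, 0.0, 25.0]
force: [-0.5, -0.2, -1.5]
grip_width: 0.0385
```

>>> apply_moves(targets=[[[-1,-2,-5],[0,0,0]],[[-1,-2,-15],[0,0,0]],[[-1,-2,-20],[0,0,0]],[[-1,-2,-20],[0,0,0]],[[-1,-2,-20],[0,0,0]]])

```text
time_s: 32.2
tool_pos: [0.4791, -0.0361, 0.1333]
tool_rot: [-180.0, 0.0, 24.9]
force: [0.3, -0.1, 0.2]
grip_width: 0.0385
```

Next, +1 in y, then thread it.

>>> apply_moves(targets=[[[0,1,-8],[0,0,0]],[[0,1,-14],[0,0,0]],[[0,1,-20],[0,0,0]],[[0,1,-26],[0,0,0]],[[0,1,-32],[0,0,0]],[[0,1,-40],[0,0,0]],[[0,1,-50],[0,0,0]],[[0,1,-50],[0,0,0]]])

```text
time_s: 33.0
tool_pos: [0.478, -0.035, 0.0819]
tool_rot: [-179.9, 0.1, 24.9]
force: [-0.8, -0.3, -0.5]
grip_width: 0.0388
```

>>> apply_moves(targets=[[[0,0,-6],[0,0,0]],[[0,0,-8],[0,0,0]],[[0,0,-8],[0,0,0]],[[0,0,-8],[0,0,0]]])

```text
time_s: 33.4
tool_pos: [0.4794, -0.0352, 0.0758]
tool_rot: [180.0, -0.0, 24.9]
force: [0.5, 0.6, 0.5]
grip_width: 0.0387
```

>>> apply_moves(targets=[[[0,0,0],[0,0,0]],[[0,0,0],[0,0,0]],[[0,0,0],[0,0,0]],[[0,0,0],[0,0,0]],[[0,0,30],[0,0,0]],[[0,0,70],[0,0,0]],[[0,0,105],[0,0,0]],[[0,0,115],[0,0,0]]], hand=60)

```text
time_s: 34.2
tool_pos: [0.4816, -0.0352, 0.1945]
tool_rot: [179.7, -0.3, 24.9]
force: [0.3, -0.4, 0.0]
grip_width: 0.0601
```

>>> apply_moves(targets=[[[0,0,0],[0,0,0]],[[0,0,0],[0,0,0]],[[0,0,0],[0,0,0]]])

```text
time_s: 34.5
tool_pos: [0.4781, -0.0351, 0.1888]
tool_rot: [-179.9, 0.1, 24.9]
force: [0.1, 0.0, 0.6]
grip_width: 0.06
```

Run:
```python
from h import *
p=snap('wrist'); save(p,'w12.png'); print(env.get_obs()['tool_pos'])
for z in(.067,.08):print('orange',z,held(p,(8,170,30),(17,255,255),35.5,z))
for cam in('top','scene'):
  q=snap(cam)
  for n,z in(('spacer_orange',.067),('spacer_white',.006),('collar',.039)):
    for f in find(q,n,z)[:5]: print(cam,n,*f)
```

```text
[ 0.47816838 -0.03507263  0.18891431]
orange 0.067 (array([479.9, -34. ]), np.float64(0.025), [234, 161, 80, 77, 4220])
orange 0.08 (array([481.2, -33.3]), np.float64(0.094), [234, 161, 80, 77, 4220])
top spacer_orange 0.89 [264.7 288.7] 33.5 [146. 289. 172. 320.] [185. 108. 128.]
top spacer_orange 0.75 [329.7 217.8] 32.3 [175. 267. 202. 292.] [189. 109. 132.]
top spacer_orange 0.61 [513.  194.3] 34.1 [188. 197. 217. 220.] [106.  60. 129.]
top spacer_white 0.53 [595.4 333.8] 28.7 [147. 171. 167. 196.] [175. 171. 154.]
top spacer_white 0.26 [452.8  81.8] 58.6 [224. 216. 265. 254.] [100. 104. 101.]
top collar 0.65 [455.   95.2] 22.3 [229. 224. 247. 240.] [167.  16.  11.]
top collar 0.49 [ 607.4 -278.1] 39.5 [364. 165. 389. 194.] [26. 26. 28.]
scene spacer_orange 0.64 [566.7 158.7] 33.7 [321. 198. 344. 216.] [108.  70. 137.]
scene spacer_orange 0.6 [ 639.7 -298.5] 107.6 [164. 274. 267. 371.] [ 35.  78. 149.]
scene spacer_orange 0.59 [483.5 -36.2] 35.5 [246. 214. 274. 235.] [129.  73.  38.]
scene spacer_orange 0.53 [383.  182.1] 32.6 [284. 162. 308. 176.] [199. 113. 134.]
scene spacer_orange 0.53 [319.  254.6] 33.5 [288. 144. 311. 158.] [199. 113. 131.]
scene spacer_white 0.63 [598.2 333.6] 30.7 [371. 191. 394. 207.] [184. 183. 166.]
scene collar 0.75 [465.1  84.9] 26.4 [281. 201. 297. 213.] [149.  46.  43.]
```

Orange is seated. White next, at about (596.5, 333.7).

>>> apply_moves(targets=[[[14,46,0],[0,0,0]],[[29,92,0],[0,0,0]],[[44,138,0],[0,0,0]],[[59,184,0],[0,0,0]],[[74,230,0],[0,0,0]],[[89,276,0],[0,0,0]],[[104,322,0],[0,0,0]],[[118,368,0],[0,0,0]]])

```text
time_s: 35.75
tool_pos: [0.5981, 0.3342, 0.19]
tool_rot: [180.0, 0.0, 24.8]
force: [1.1, -1.1, 0.8]
grip_width: 0.0597
```

>>> apply_moves(targets=[[[0,0,-40],[0,0,0]],[[0,0,-85],[0,0,0]],[[0,0,-125],[0,0,0]],[[0,0,-155],[0,0,0]],[[0,0,-168],[0,0,0]],[[0,0,-168],[0,0,0]],[[0,0,-168],[0,0,0]],[[0,0,-168],[0,0,0]]])

```text
time_s: 36.55
tool_pos: [0.5986, 0.3339, 0.0251]
tool_rot: [-180.0, -0.2, 24.9]
force: [0.4, 1.3, 0.0]
grip_width: 0.0602
```

Run:
```python
from h import *
p=snap('wrist'); save(p,'w13.png'); o=env.get_obs(); print(o['tool_pos'],o['tool_rot'],o['time_s'],o['qpos'].round(0))
print('white',held(p,(20,5,50),(40,70,255),30,.006))
```

```text
[0.59852063 0.33375931 0.02495115] [-179.99404511   -0.2060928    24.90423802] 36.6 [   0.   39.  -45.   88.   29.   65. -116.]
white (array([595.9, 336.1]), np.float64(0.084), [220, 201, 98, 39, 2576])
```

View pics/w13.png

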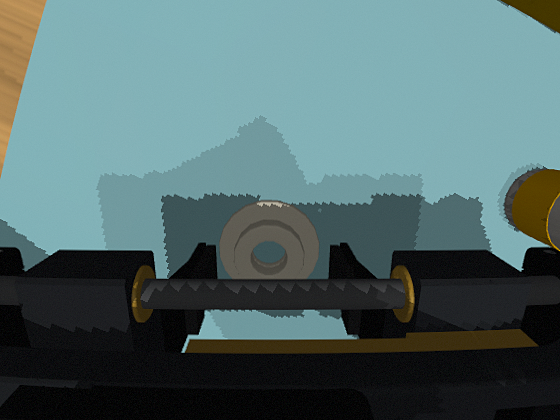

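>>> apply_moves(targets=[[[-2,1,-7],[0,0,0]],[[-2,1,-15],[0,0,0]],[[-2,1,-15],[0,0,0]],[[-2,1,-15],[0,0,0]],[[-2,1,-15],[0,0,0]],[[-2,1,-15],[0,0,0]]])

```text
time_s: 37.2
tool_pos: [0.5953, 0.3338, 0.0076]
tool_rot: [180.0, 0.0, 24.9]
force: [-0.7, -0.2, -0.2]
grip_width: 0.06
```

>>> apply_moves(targets=[[[0,0,0],[0,0,0]],[[0,0,0],[0,0,0]],[[0,0,0],[0,0,0]],[[0,0,0],[0,0,0]],[[0,0,0],[0,0,0]],[[0,0,0],[0,0,0]]], hand=30)

```text
time_s: 37.8
tool_pos: [0.5952, 0.3339, 0.0076]
tool_rot: [180.0, 0.0, 24.9]
force: [0.4, -0.5, -0.4]
grip_width: 0.0391
```

>>> apply_moves(targets=[[[0,0,20],[0,0,0]],[[0,0,60],[0,0,0]],[[0,0,105],[0,0,0]],[[0,0,140],[0,0,0]],[[0,0,145],[0,0,0]],[[0,0,145],[0,0,0]],[[0,0,145],[0,0,0]],[[0,0,145],[0,0,0]]])

```text
time_s: 38.6
tool_pos: [0.5944, 0.333, 0.1507]
tool_rot: [180.0, 0.2, 24.9]
force: [-0.4, 0.2, -1.4]
grip_width: 0.0392
```

Run:
```python
from h import *
p=snap('wrist'); save(p,'w14.png'); o=env.get_obs(); t=o['tool_pos']; print(t*1000,o['tool_rot'],o['grip_width'])
print('white',held(p,(20,5,50),(40,70,255),30,t[2]-.0025))
```

```text
[594.51139491 333.08740624 150.73579147] [1.79981902e+02 1.76854161e-01 2.49142548e+01] 0.03879775032749376
white (array([586.5, 482.9]), np.float64(1.363), [0, 85, 73, 155, 4598])
```

Run:
```python
from h import *
p=snap('wrist'); o=env.get_obs(); t=o['tool_pos']; print(t*1000,o['tool_rot'],o['grip_width'])
p['image']=p['image'].copy(); p['image'][:,:200]=0; p['image'][:,340:]=0; p['image'][:175]=0
print('white',held(p,(18,5,40),(45,80,255),30,t[2]-.0016))
```

```text
[594.58076092 333.25236696 150.90458091] [1.79990924e+02 1.58709809e-01 2.49174039e+01] 0.03867016124266927
white (array([596.1, 334.9]), np.float64(0.032), [221, 203, 104, 37, 2853])
```

>>> apply_moves(targets=[[[-15,-47,0],[0,0,0]],[[-30,-94,0],[0,0,0]],[[-44,-141,0],[0,0,0]],[[-59,-188,0],[0,0,0]],[[-74,-235,0],[0,0,0]],[[-89,-282,0],[0,0,0]],[[-103,-327,0],[0,0,0]],[[-116,-368,0],[0,0,0]]])

```text
time_s: 39.5
tool_pos: [0.4778, -0.0365, 0.1521]
tool_rot: [180.0, 0.1, 24.8]
force: [0.6, 0.2, -1.4]
grip_width: 0.0389
```

>>> apply_moves(targets=[[[0,0,0],[0,0,0]],[[0,0,-5],[0,0,0]],[[0,0,-15],[0,0,0]],[[0,0,-18],[0,0,0]],[[0,0,-18],[0,0,0]],[[0,0,-18],[0,0,0]],[[0,0,-18],[0,0,0]]])

```text
time_s: 40.2
tool_pos: [0.4795, -0.0336, 0.1347]
tool_rot: [-180.0, -0.0, 25.0]
force: [-0.4, 0.6, -0.4]
grip_width: 0.039
```

>>> apply_moves(targets=[[[-1,-2,-4],[0,0,0]],[[-1,-2,-10],[0,0,0]],[[-1,-2,-16],[0,0,0]],[[-1,-2,-22],[0,0,0]],[[-1,-2,-30],[0,0,0]],[[-1,-2,-38],[0,0,0]],[[-1,-2,-43],[0,0,0]],[[-1,-2,-43],[0,0,0]]])

```text
time_s: 41.0
tool_pos: [0.4775, -0.036, 0.0906]
tool_rot: [-179.9, 0.1, 24.9]
force: [-0.0, 0.3, -0.8]
grip_width: 0.039
```

>>> apply_moves(targets=[[[0,0,0],[0,0,0]],[[0,0,0],[0,0,0]],[[0,0,0],[0,0,0]],[[0,0,0],[0,0,0]],[[0,0,0],[0,0,0]],[[0,0,30],[0,0,0]],[[0,0,70],[0,0,0]],[[0,0,100],[0,0,0]]], hand=60)

```text
time_s: 41.8
tool_pos: [0.4787, -0.0359, 0.1936]
tool_rot: [179.9, -0.1, 24.9]
force: [1.3, -0.7, 0.5]
grip_width: 0.0599
```

>>> apply_moves(targets=[[[0,0,0],[0,0,0]],[[0,0,0],[0,0,0]],[[0,0,0],[0,0,0]]])

```text
time_s: 42.1
tool_pos: [0.4774, -0.0362, 0.1904]
tool_rot: [-179.9, 0.1, 24.9]
force: [-0.3, -0.5, -0.8]
grip_width: 0.0602
```

Run:
```python
from h import *
p=snap('wrist'); save(p,'w15.png'); print(env.get_obs()['tool_pos'])
q=dict(p); q['image']=p['image'].copy(); q['image'][:,:200]=0; q['image'][:,345:]=0
for z in(.085,.095):print('white',z,held(q,(18,5,60),(45,80,255),30,z))
for f in find(p,'collar',.039)[:3]: print('collar',*f)
for f in find(p,'spacer_white',.085)[:3]: print('white',*f)
```

```text
[ 0.47726897 -0.03610922  0.19022954]
white 0.085 (array([479.2, -35. ]), np.float64(0.06), [238, 170, 70, 68, 3247])
white 0.095 (array([480.5, -34.4]), np.float64(0.11), [238, 170, 70, 68, 3247])
collar 0.67 [458.9  92.8] 23.8 [119. 134. 167. 182.] [154.  10.   3.]
white 0.61 [479.5 -34.6] 29.9 [238. 170. 310. 240.] [105. 102.  92.]
```

View pics/w15.png

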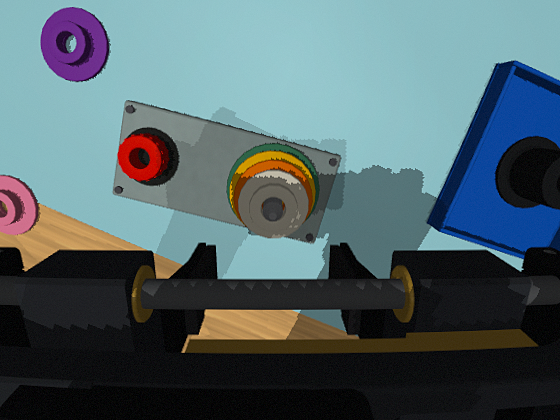

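All four spacers are stacked green, yellow, orange, white at (275,195), and the collar is on the pad at (143,158). Next I fetch the collar.

>>> apply_moves(targets=[[[-7,45,0],[0,0,0]],[[-14,90,0],[0,0,0]],[[-19,130,-10],[0,0,0]],[[-19,130,-50],[0,0,0]],[[-19,130,-95],[0,0,0]],[[-19,130,-130],[0,0,0]],[[-19,130,-145],[0,0,0]],[[-19,130,-145],[0,0,0]]], hand=68)

```text
time_s: 43.05
tool_pos: [0.4563, 0.0939, 0.0437]
tool_rot: [-179.8, 0.3, 25.0]
force: [-0.7, 0.7, 0.9]
grip_width: 0.0682
```

>>> apply_moves(targets=[[[0,0,-8],[0,0,0]],[[0,0,-16],[0,0,0]],[[0,0,-22],[0,0,0]],[[0,0,-22],[0,0,0]],[[0,0,-22],[0,0,0]],[[0,0,-22],[0,0,0]]])

```text
time_s: 43.65
tool_pos: [0.4596, 0.0939, 0.025]
tool_rot: [180.0, -0.0, 24.9]
force: [-0.2, 0.0, -0.4]
grip_width: 0.0681
```

Run:
```python
from h import *
p=snap('wrist'); save(p,'w16.png'); o=env.get_obs(); t=o['tool_pos']; print(t*1000,o['tool_rot'],o['grip_width'])
m=cv2.inRange(p['image'],(60,0,0),(255,45,45)); m[240:]=0
for f in find(p,'collar',.039)[:2]: print('collar',*f)
```

```text
[459.61452176  93.88501767  24.98854942] [ 1.79968380e+02 -3.71661953e-02  2.49091480e+01] 0.06809922978112483
collar 0.68 [462.6  98.9] 21.7 [226. 222. 310. 312.] [93.  6.  3.]
```

>>> apply_moves(targets=[[[-1,2,-4],[0,0,0]],[[-1,2,-4],[0,0,0]],[[-1,2,-4],[0,0,0]],[[-1,2,-4],[0,0,0]]])

```text
time_s: 44.15
tool_pos: [0.4582, 0.0959, 0.0206]
tool_rot: [180.0, 0.0, 24.9]
force: [0.7, 0.2, -0.0]
grip_width: 0.0679
```

>>> apply_moves(targets=[[[0,0,0],[0,0,0]],[[0,0,0],[0,0,0]],[[0,0,0],[0,0,0]],[[0,0,0],[0,0,0]],[[0,0,0],[0,0,0]],[[0,0,0],[0,0,0]]], hand=35)

```text
time_s: 44.75
tool_pos: [0.4582, 0.0959, 0.0206]
tool_rot: [180.0, 0.0, 24.9]
force: [-0.6, 0.1, -0.0]
grip_width: 0.0438
```

>>> apply_moves(targets=[[[0,0,20],[0,0,0]],[[0,0,60],[0,0,0]],[[0,0,105],[0,0,0]],[[0,0,125],[0,0,0]],[[0,0,130],[0,0,0]],[[0,0,130],[0,0,0]],[[0,0,130],[0,0,0]],[[0,0,130],[0,0,0]]])

```text
time_s: 45.55
tool_pos: [0.457, 0.0957, 0.149]
tool_rot: [-179.9, 0.2, 24.9]
force: [0.4, -0.3, -0.4]
grip_width: 0.0437
```

Run:
```python
from h import *
p=snap('wrist'); save(p,'w17.png'); o=env.get_obs(); t=o['tool_pos']; print(t*1000,o['tool_rot'],o['grip_width'])
im=p['image'].astype(int); m=((im[...,0]>50)&(im[...,1]<35)).astype(np.uint8); m[:,:215]=0; m[:,330:]=0; m[262:]=0
cols=np.where(m.sum(0)>5)[0]; print(cols.min(),cols.max())
pts=[(c,np.argmax(m[:,c])-.5) for c in cols[3:-3:2]]; zt=t[2]+.0185
w=world(p,pts,zt)[:,:2]*1000
f=least_squares(lambda s:np.hypot(*(w-s).T)-22,t[:2]*1000,loss='soft_l1'); print(f.x,f.cost/len(w),len(w))
cv2.imwrite('pics/c17.png',cv2.resize(cv2.cvtColor(p['image'],cv2.COLOR_RGB2BGR)[180:330,190:350],None,fx=3,fy=3))
```

```text
[457.18605501  95.83167943 149.15572787] [-1.79903457e+02  1.34384673e-01  2.49300412e+01] 0.04379297749520004
215 314
[461.75828858  98.78221186] 0.1890364578494527 40
```

View pics/c17.png

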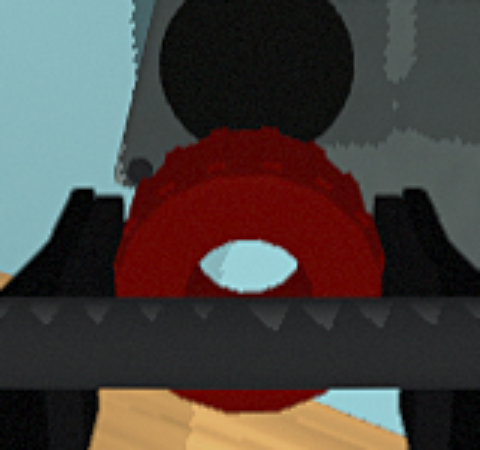

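Run:
```python
from h import *
p=snap('wrist'); t=env.get_obs()['tool_pos']; print(t*1000)
im=p['image'].astype(int); m=((im[...,0]>50)&(im[...,1]<35)).astype(np.uint8); m[:,:215]=0; m[:,330:]=0; m[262:]=0
pts=[(c,np.argmax(m[:,c])-.5) for c in range(250,300,2)]
w=world(p,pts,t[2]-.0056)[:,:2]*1000
f=least_squares(lambda s:np.hypot(*(w-s).T)-22,t[:2]*1000,loss='soft_l1'); print(f.x,f.cost/len(w))
e=np.array([(205,245),(300,245),(250,176)])/3-.33+[190,180]  # approx top-face outline front
print(world(p,(190+250/3,180+176/3),t[2]+.0184)*1000, 'top front edge; expected centre + 22*(.907,.421)')
```

```text
[457.36614779  95.86330075 149.37454279]
[455.22027853  95.74668509] 0.09214201933762287
[[475.14606692 104.74626409 167.77454279]] top front edge; expected centre + 22*(.907,.421)
```

>>> apply_moves(targets=[[[7,-38,0],[0,0,0]],[[14,-76,0],[0,0,0]],[[21,-108,0],[0,0,0]],[[24,-125,0],[0,0,0]],[[25,-130,-5],[0,0,0]],[[25,-130,-12],[0,0,0]],[[25,-130,-12],[0,0,0]],[[25,-130,-12],[0,0,0]]])

```text
time_s: 46.45
tool_pos: [0.4828, -0.0322, 0.1382]
tool_rot: [-180.0, 0.0, 25.1]
force: [0.5, -0.2, -0.4]
grip_width: 0.0437
```

>>> apply_moves(targets=[[[0,0,0],[0,0,0]],[[0,0,0],[0,0,0]],[[0,0,0],[0,0,0]]])

```text
time_s: 46.75
tool_pos: [0.4834, -0.0338, 0.1388]
tool_rot: [180.0, -0.0, 24.9]
force: [0.3, -0.5, -1.7]
grip_width: 0.0439
```

>>> apply_moves(targets=[[[-1,0,-7],[0,0,0]],[[-1,0,-14],[0,0,0]],[[-1,0,-20],[0,0,0]],[[-1,0,-25],[0,0,0]],[[-1,0,-30],[0,0,0]],[[-1,0,-33],[0,0,0]],[[-1,0,-33],[0,0,0]],[[-1,0,-33],[0,0,0]]])

```text
time_s: 47.55
tool_pos: [0.4824, -0.0341, 0.1057]
tool_rot: [180.0, -0.0, 24.9]
force: [0.7, -0.6, -0.7]
grip_width: 0.0434
```

>>> apply_moves(targets=[[[0,0,-2],[0,0,0]],[[0,0,-2],[0,0,0]],[[0,0,-2],[0,0,0]]])

```text
time_s: 47.85
tool_pos: [0.4823, -0.0342, 0.1036]
tool_rot: [180.0, 0.0, 24.9]
force: [-0.6, 0.1, -0.3]
grip_width: 0.0436
```

>>> apply_moves(targets=[[[0,0,0],[0,0,0]],[[0,0,0],[0,0,0]],[[0,0,0],[0,0,0]],[[0,0,0],[0,0,0]],[[0,0,20],[0,0,0]],[[0,0,60],[0,0,0]],[[-30,0,90],[0,0,0]],[[-40,0,90],[0,0,0]]], hand=68)

```text
time_s: 48.65
tool_pos: [0.4435, -0.034, 0.1975]
tool_rot: [179.7, -0.2, 24.9]
force: [-0.9, -0.2, 0.1]
grip_width: 0.0679
```

>>> apply_moves(targets=[[[0,0,0],[0,0,0]],[[0,0,0],[0,0,0]],[[0,0,0],[0,0,0]]])

```text
time_s: 48.95
tool_pos: [0.4424, -0.034, 0.193]
tool_rot: [-179.9, 0.0, 24.9]
force: [-0.3, -0.4, -0.5]
grip_width: 0.0679
```

Run:
```python
from h import *
p=snap('wrist'); o=env.get_obs(); print(o['time_s'],o['tool_pos'])
for f in find(p,'collar',.121)[:2]: print('collar',*f)
s=snap('scene'); t=snap('top')
for q in(s,t):
  for n,z in(('core',.04),('flux_can',.03),('solder_spool',.05),('pink_bottle',.07)):
    for f in find(q,n,z)[:1]: print(n,*f)
a=np.vstack([cv2.resize(p['image'][90:270,150:420],(400,267)),cv2.resize(s['image'][180:280,210:310],(400,400))[:333]])
b=cv2.resize(t['image'][60:330,60:420],(400,300)); b=np.vstack([b,cv2.resize(s['image'][120:390,100:460],(400,300))])
cv2.imwrite('pics/fin.png',cv2.cvtColor(np.hstack([a,b]),cv2.COLOR_RGB2BGR))
```

```text
49.0 [ 0.44232373 -0.03390352  0.19288731]
collar 0.57 [477.7  35.8] 56.0 [126.  69. 359. 216.] [ 93. 103. 100.]
core 0.94 [ 623.4 -288.6] 43.0 [202. 300. 232. 336.] [30. 39. 46.]
solder_spool 0.57 [785.7 -10.1] 38.0 [335. 280. 360. 311.] [170. 170. 162.]
pink_bottle 0.79 [ 511.  -479.1] 54.1 [106. 302. 136. 349.] [132.  72.  93.]
core 0.86 [ 606.6 -278.4] 38.5 [364. 166. 388. 193.] [25. 25. 26.]
flux_can 0.66 [691.  202.6] 26.0 [193. 140. 216. 162.] [134. 123. 108.]
solder_spool 0.6 [766.4   1.7] 33.0 [268. 110. 285. 134.] [158. 149. 142.]
pink_bottle 0.55 [ 508.4 -467.6] 38.4 [439. 202. 472. 227.] [122.  60.  81.]
```

View pics/fin.png

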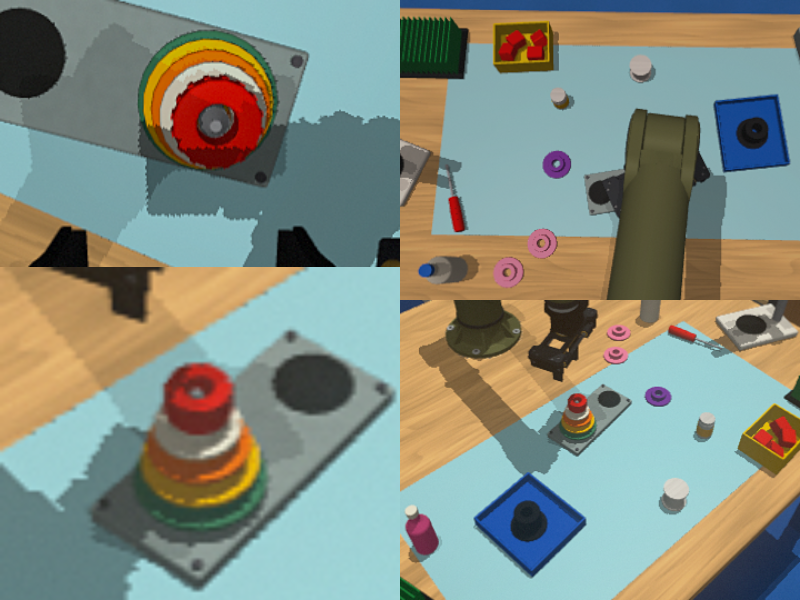

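The final picture shows the stack green, yellow, orange, white with the red collar on top, the core upright in the tray, and the bystanders where they were. I'm handing it in.

```bash
python3 -c "
from cell import env
print(env.sign_off(), env.get_obs()['time_s'])"
```

```text
the job is handed in; nothing more can be done
the job is handed in; nothing more can be done
```

The changeover is done and handed in, at about 49 s of the 210 s allowed. The collar came off to the rest pad and the black core went upright into the blue tray. Green, yellow, orange and white (no blue one was on the bench) were then threaded in that order, and the red collar went back on top.

**Last checks:**
- **Spacers:** each one's fitted centre was within about 1 mm of the arbor axis at its fully-down height, and the final pictures show the stack flat and in order.
- **Collar:** it rests on the white spacer, judged from the pictures. The network's last collar reading picked up the base plate instead, so I have no measured position for it.
- **Forces:** the readings between moves stayed within a few newtons.
- **Everything else:** the purple and pink look-alikes were never touched. The can, spool and bottle measured where they began, within the networks' scatter. The bottle read 10–15 mm off in the scene view but unmoved in the top view, and the scene view missed the can at the last check. The screwdriver was only checked by eye.
- **Knocks:** no spacer was seen to be knocked aside during the run.

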